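# Open the jammed bench centrifuge with its release pin

### The arm

A 6-joint arm with a two-finger parallel gripper is mounted at the origin on the work surface. World frame = base frame: x ahead of the robot, y to its left, z up, the work surface at z = 0. Lengths are in m, angles in rad, forces in N, time in s.
With the tool pointing down it reaches from about 0.325 to 0.775 m from the base axis. Payload 5.5 kg.
Tool frame: the origin (TCP) lies between the finger pads; the fingertips stand 8 mm ahead of it and the grasp point (between the pads) lies 11 mm behind it (tcp_to_tips is the distance from the TCP to the fingertips, in m); z points along the fingers, y is the direction in which the jaws open and shut (so a half turn about z gives the same grasp; the last joint's range is limited). The gripper opens to 88 mm and grips with 3 to 60 N. Pads are 20 mm wide; open, the fingers measure 115 mm over their backs; the gripper's body (75 mm by 178 mm) begins 61 mm behind the grasp point.
Start: joints at [-0.057, 0.091, 1.231, -0, 1.82, -0.057], TCP at [0.6, -0, 0.231] pointing down, gripper open.
Joint ranges: [-2.87, 2.87], [-0.86, 2.18], [0.17, 2.46], [-1.51, 4.65], [0.06, 2.69], [-2.65, 2.65]. Speed limits (rad/s): [2.57, 2.57, 3.01, 3.14, 3.14, 3.14].

### API

Orientations are given as a unit quaternion [w, x, y, z].
In Python, from bench import * gives the robot as it stands. Calls block until the motion is done:
- move_to(position, orientation): joint-space move of the TCP to a pose.
- move_l(position, speed=0.15, orientation=None): straight line of the TCP; orientation=None keeps the orientation; speed is the mean speed in m/s.
- movej(angles): joint-space move.
- gripper_open() and close(): open the fingers fully, or close them until they stop; the grip force is fixed at half the most.
- hold(seconds).
- inverse_kinematics(position, orientation): joint angles nearest the present ones, or None.
- state(): the state.
- get_image(name): name is "scene" or "side" or "wrist"; returns a dict with "frame" (384x512x3 uint8, blue, green, red), "depth" (384x512 float32, m along the optical axis (not along the pixel's ray), 0 where there is no reading), "camera_matrix" (3x3 intrinsics, pixels), "view" (4x4, takes a point from world to camera coordinates). Camera axes: x right, y up, looking along -z (the intrinsics and any distortion apply to the point x, -y, -z); pixel columns grow to the right and rows downward; lengths in m; the calibration is good to about 2 mm. A picture is of the moment at which its call begins.
A pose or a line that the arm cannot do raises IKError and nothing moves.
- job_done(): hands the job in, once; it reports no verdict.
The state is a dict: "time": time; "joint_pos": joint angles; "dq": joint speeds; "joint_torque": joint torques, N m; "ee_pos": TCP position; "ee_rot": TCP orientation; "ft_force": force on the tool from outside, world axes, zero at the start; "moment": the same for the moment, N m; "finger_gap": finger opening in m.
Only numpy, scipy, OpenCV 4.12 (cv2) and the standard library are available. Lean on these libraries where they do the work, as an engineer would, in place of code of your own. Each camera call takes 0.05 s, during which the arm holds its last target.

### The job

The centrifuge on the desk has lost power with its lid locked. Take the orange-handled release pin from its blue stand, feel with its tip along the centreline of the black plate on the sloping front panel until it drops into the release hole, and push it in until the lid springs open by itself; do not push or pry the lid. Then stand the used pin, tip down, in the steel cup and let go, leaving the lid fully open, the cup upright where it is and the other things on the desk undisturbed.

Things in the scene. Friction and masses are not known exactly. Their poses are not given: they have to be found in the camera images.
- centrifuge: White bench centrifuge, 260 deep (its x) x 260 wide (its y) x 130 high with the lid a further 23, fixed to the desk. Origin under it, 153 behind its front edge; its front faces its -x, towards the robot. The lid covers its rear 150 mm. Beneath the black plate is the release button.
- plate_mid (a point): Middle of the surface of the black plate on the sloping panel (104 x 260). x up the slope, y along the plate, z its outward normal, 27 deg from vertical towards the robot. The plate shows in an opening 44 (x) x 88 (y), 4 below the white rim. One unmarked round hole, 10 across, black in black, is somewhere on x = 0, y from -28 to +28; it runs in along the normal; 14 deep it ends on a black button.
- release (a joint): Travel of the sprung button at the bottom of the hole: 0 out, 0.006 m fully in, pushed along the plate's inward normal. It takes about 3 N to start and 8 N fully in. The latch lets go at about 0.004 m, so the pin's tip must go 18 to 20 mm below the plate's surface. The button comes back when released.
- lid: The pale clamshell lid behind the sloping panel, 147 deep x 240 wide x 23 thick; origin at the middle of its front lower edge, 130 above the desk when shut; x runs to the hinge 150 behind, z is vertical when shut. Once unlatched its spring swings it up and back, away from the panel, in 1 to 2 s to its stop, where its z is 1.2 rad from vertical, and holds it there.
- stand: Blue block 64 x 64 x 50 high, fixed, with a 7 mm upright hole in the middle of its top in which the pin stands. Origin at the centre of its underside.
- pin_handle (a point): Centre of the release pin's orange handle. The handle is square, 14 x 14 (sides along this frame's x and y) and 75 long (z, up); below it a round steel shank of 5 diameter and 45 long ends in a rounded tip. In the stand the handle's lower end sits on the block's top and its centre is 87.5 above the desk. The pin is 120 long, 45 g.
- pin_tip (a point): The very tip of the release pin's steel shank, 82.5 below the handle's centre along the pin's axis.
- cup: Open steel cup for used instruments, 80 high, 72 across the rim, wall 3, narrowing to about 50 inside at the floor, 0.35 kg, loose. Origin at the centre of its underside; its floor is about 4 mm above that.
- sanitiser: Blue pump bottle, 62 across, 185 high, loose; origin under its centre. Bystander.
- canister: White canister, 66 across, 170 high, loose; origin under its centre. Bystander.
- labels: Roll of paper labels lying flat, 64 across, 30 high, loose; origin under its centre. Bystander.
- tuberack: Yellow tube rack, 75 x 140 x 75 high with capped tubes, loose; origin under its centre. Bystander.
There are look-alikes about, which are no part of the job. Of the things that look like the cup, take the one that is nearest to the robot's base at the start.

How it is judged:
By the outcome, as a careful person would: the job done as asked, in the order asked, and still so for the second after the job is handed in, with the robot touching nothing.
It also fails if it takes over 61 s, if anything falls off the work surface, if the arm or the gripper's body presses on something with over 40 N, if the wrist force passes 120 N, or if a joint passes its speed limit or range.

## Working session

There is one attempt and no reset: what is moved stays moved. The work goes in short steps, each a Python script; the robot and the scene stay as the last script left them, time stands still between calls to the robot, and variables do not carry over. Pictures are saved under pics/ and viewed, and the job is handed in when it is done.

```bash
ls; mkdir -p pics; python3 - <<'E'
from bench import *
import cv2,numpy as np,pickle
for n in ["scene","side","wrist"]:
    d=get_image(n); cv2.imwrite(f"pics/{n}0.png",d["frame"]); pickle.dump(d,open(f"pics/{n}0.pkl","wb"))
    print(n,d["camera_matrix"].round(1).tolist(),d["view"].round(3).tolist())
s=state();print({k:np.round(v,3).tolist() for k,v in s.items()})
E
```

```text
pics
scene [[359.4, 0.0, 257.8], [0.0, 359.4, 193.0], [0.0, 0.0, 1.0]] [[-0.668, 0.744, -0.006, 0.387], [-0.608, -0.541, 0.581, 0.277], [0.429, 0.392, 0.814, -1.238], [0.0, 0.0, 0.0, 1.0]]
side [[371.2, 0.0, 261.4], [0.0, 371.2, 190.9], [0.0, 0.0, 1.0]] [[0.916, -0.4, -0.017, -0.533], [0.253, 0.546, 0.799, -0.201], [-0.31, -0.736, 0.601, -0.887], [0.0, 0.0, 0.0, 1.0]]
wrist [[333.7, 0.0, 262.3], [0.0, 333.7, 195.4], [0.0, 0.0, 1.0]] [[1.0, -0.001, -0.001, -0.598], [0.0, 0.959, -0.282, 0.034], [0.001, 0.282, 0.959, -0.392], [0.0, 0.0, 0.0, 1.0]]
{'time': 0.15, 'joint_pos': [-0.057, 0.092, 1.232, 0.0, 1.82, -0.057], 'dq': [0.003, -0.002, -0.003, 0.001, 0.0, 0.0], 'joint_torque': [0.001, -44.704, -40.691, 0.07, 0.027, -0.0], 'ee_pos': [0.6, 0.0, 0.23], 'ee_rot': [-0.001, 0.707, 0.707, -0.0], 'ft_force': [-0.28, -0.107, 0.49], 'moment': [0.074, 0.012, -0.015], 'finger_gap': 0.088}
```

View pics/scene0.png

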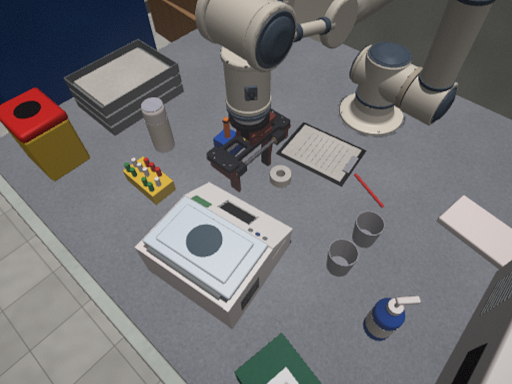

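View pics/side0.png

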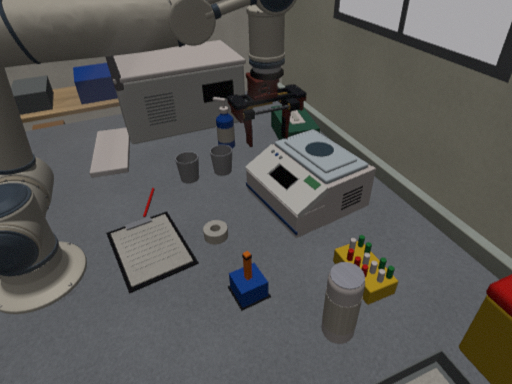

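View pics/wrist0.png

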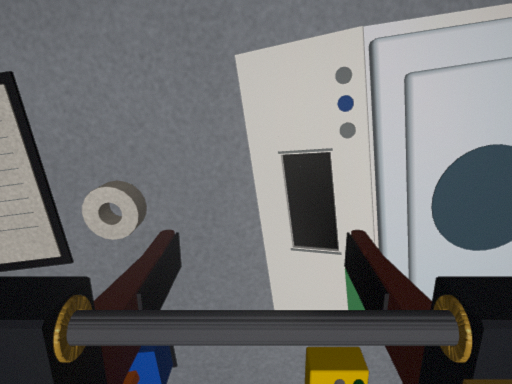

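```bash
cat > h.py <<'E'
import numpy as np,cv2,pickle
def cloud(d):
    K=d["camera_matrix"];z=d["depth"].astype(float);h,w=z.shape
    u,v=np.meshgrid(np.arange(w),np.arange(h))
    X=(u-K[0,2])/K[0,0]*z;Y=(v-K[1,2])/K[1,1]*z
    P=np.stack([X,-Y,-z],-1)
    V=d["view"];R=V[:3,:3];t=V[:3,3]
    W=(P-t)@R
    W[z==0]=np.nan
    return W
def proj(d,p):
    V=d["view"];c=np.atleast_2d(p)@V[:3,:3].T+V[:3,3];K=d["camera_matrix"]
    return np.stack([K[0,0]*c[:,0]/-c[:,2]+K[0,2],K[1,1]*-c[:,1]/-c[:,2]+K[1,2]],-1)
E
python3 - <<'E'
from h import *
D={n:pickle.load(open(f"pics/{n}0.pkl","rb")) for n in("scene","side","wrist")}
S={n:cloud(D[n]) for n in D}
def q(n,pts):
    for u,v in pts: print(n,(u,v),S[n][v,u].round(3))
q("scene",[(367,215),(367,222),(367,235),(342,245),(342,262),(280,172),(227,122),(225,138),(240,210),(150,180),(385,312),(330,270)])
q("side",[(188,160),(188,172),(222,153),(247,257),(247,275),(248,290),(284,178),(216,228)])
q("wrist",[(310,200),(290,160),(330,160),(300,240),(333,245),(260,150),(360,150),(155,365)])
for n,b in (("scene",(300,190,130,110)),("side",(160,130,100,70)),("side",(210,235,80,80)),("side",(230,120,150,110))):
    x,y,w,h=b;c=D[n]["frame"][y:y+h,x:x+w];k=min(390/w,290/h)
    c=cv2.resize(c,None,fx=k,fy=k,interpolation=cv2.INTER_CUBIC)
    o=np.zeros((290,390,3),np.uint8);o[:c.shape[0],:c.shape[1]]=c[:290,:390]
    globals().setdefault("L",[]).append(o)
cv2.imwrite("pics/crops.png",np.vstack([np.hstack(L[:2]),np.hstack(L[2:])]))
E
```

```text
scene (367, 215) [0.41  0.225 0.065]
scene (367, 222) [0.41  0.232 0.038]
scene (367, 235) [0.468 0.257 0.078]
scene (342, 245) [0.519 0.224 0.056]
scene (342, 262) [0.529 0.243 0.002]
scene (280, 172) [ 0.42  -0.055  0.02 ]
scene (227, 122) [ 0.442 -0.244  0.116]
scene (225, 138) [ 0.448 -0.254  0.047]
scene (240, 210) [ 0.629 -0.014  0.096]
scene (150, 180) [ 0.703 -0.298  0.045]
scene (385, 312) [0.625 0.383 0.127]
scene (330, 270) [0.575 0.235 0.018]
side (188, 160) [0.443 0.272 0.051]
side (188, 172) [0.426 0.21  0.047]
side (222, 153) [0.556 0.263 0.053]
side (247, 257) [ 0.438 -0.26   0.122]
side (247, 275) [ 0.436 -0.259  0.067]
side (248, 290) [ 0.427 -0.285  0.051]
side (284, 178) [ 0.642 -0.018  0.105]
side (216, 228) [ 0.434 -0.037  0.017]
wrist (310, 200) [ 0.64  -0.009  0.106]
wrist (290, 160) [0.622 0.025 0.099]
wrist (330, 160) [0.654 0.028 0.115]
wrist (300, 240) [ 0.633 -0.051  0.098]
wrist (333, 245) [ 0.661 -0.049  0.113]
wrist (260, 150) [0.596 0.032 0.089]
wrist (360, 150) [0.673 0.038 0.13 ]
wrist (155, 365) [ 0.467 -0.237  0.052]
```

View pics/crops.png

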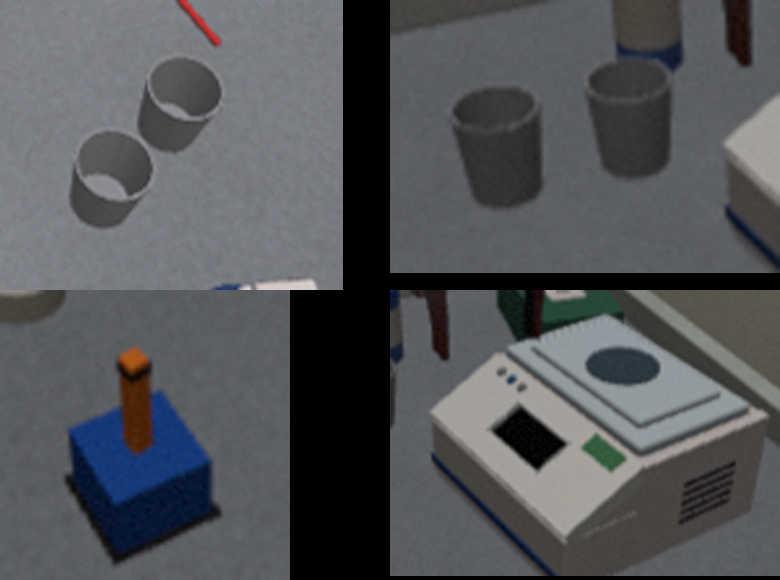

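```bash
python3 - <<'E'
from h import *
D={n:pickle.load(open(f"pics/{n}0.pkl","rb")) for n in("scene","side","wrist")}
np.set_printoptions(linewidth=200,suppress=True)
for n,(x,y,w,h) in (("wrist",(270,140,90,125)),("side",(255,155,55,45)),("scene",(210,185,60,50))):
    f=D[n]["frame"][y:y+h,x:x+w];P=cloud(D[n])[y:y+h,x:x+w]
    g=f.max(2); m=(g<40)&np.isfinite(P[...,0])
    Q=P[m]; 
    # robust plane
    idx=np.ones(len(Q),bool)
    for _ in range(8):
        c=Q[idx].mean(0);nv=np.linalg.svd(Q[idx]-c,full_matrices=False)[2][2]
        if nv[2]<0:nv=-nv
        r=(Q-c)@nv; idx=abs(r)<0.002
    print(n,m.sum(),idx.sum(),c.round(4),nv.round(3),"tilt",np.degrees(np.arccos(nv[2])).round(1),"yaw",np.degrees(np.arctan2(-nv[1],-nv[0])).round(1), "std",r[idx].std().round(4))
    R=((P-c)@nv)*1000
    im=np.clip((R+16)*10,0,255); im[~np.isfinite(R)]=0
    a=cv2.resize(im.astype(np.uint8),None,fx=4,fy=4,interpolation=0)
    b=cv2.resize(np.clip(g.astype(float)*5,0,255).astype(np.uint8),None,fx=4,fy=4,interpolation=0)
    cv2.imwrite(f"pics/res_{n}.png",np.hstack([a,b]))
    np.save(f"pics/pl_{n}.npy",np.r_[c,nv])
E
```

```text
wrist 2963 725 [ 0.6435 -0.0056  0.1708] [0.999 0.051 0.008] tilt 89.5 yaw -177.1 std 0.0009
side 312 258 [ 0.6434 -0.0111  0.1056] [-0.441 -0.058  0.895] tilt 26.4 yaw 7.5 std 0.001<stdin>:11: RuntimeWarning: Mean of empty slice.
  ret = um.true_divide(
Traceback (most recent call last):
IndexError: index 2 is out of bounds for axis 0 with size 0
```

View pics/res_wrist.png

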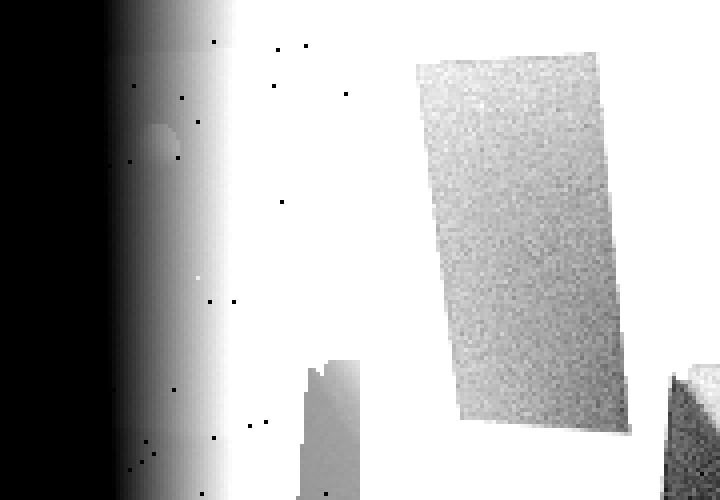

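View pics/res_side.png

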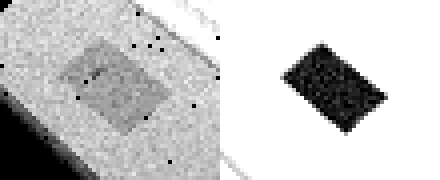

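```bash
python3 - <<'E'
from h import *
np.set_printoptions(linewidth=200,suppress=True)
D={n:pickle.load(open(f"pics/{n}0.pkl","rb")) for n in("scene","side","wrist")}
def pf(Q,n0=None,tol=0.003):
    idx=np.ones(len(Q),bool)
    for _ in range(10):
        c=np.median(Q[idx],0);c=Q[idx].mean(0);nv=np.linalg.svd(Q[idx]-c,full_matrices=False)[2][2]
        nv*=np.sign(nv[2]); r=(Q-c)@nv; idx=abs(r)<tol
    return c,nv,r,idx
for n,(x,y,w,h) in (("wrist",(275,145,67,109)),("side",(270,160,35,35)),("scene",(215,195,45,35))):
    f=D[n]["frame"];P=cloud(D[n]);g=f.max(2)
    m=np.zeros(g.shape,np.uint8);sub=(g<(70 if n=="scene" else 60))[y:y+h,x:x+w].astype(np.uint8)
    nl,lab,st,_=cv2.connectedComponentsWithStats(sub);k=1+st[1:,4].argmax();m[y:y+h,x:x+w]=lab==k
    mi=cv2.erode(m,np.ones((3,3)))>0
    ok=mi&np.isfinite(P[...,0])
    c,nv,r,idx=pf(P[ok])
    # rim plane: 4 mm above plate -> rectangle of opening by silhouette
    yaw=np.arctan2(-nv[1],-nv[0])
    print(n,ok.sum(),idx.sum(),c.round(4),nv.round(3),"tilt",np.degrees(np.arccos(nv[2])).round(2),"yaw",np.degrees(yaw).round(2),r[idx].std().round(4))
    cn=cv2.findContours(m,cv2.RETR_EXTERNAL,cv2.CHAIN_APPROX_NONE)[0][0]
    hull=cv2.convexHull(cn); ap=cv2.approxPolyN(hull,4,ensure_convex=True).reshape(-1,2) if hasattr(cv2,"approxPolyN") else None
    print(ap.tolist())
    V=D[n]["view"];R=V[:3,:3];C=-R.T@V[:3,3];K=D[n]["camera_matrix"]
    for off in(0,.004):
        W=[]
        for u,v in ap:
            d=R.T@np.array([(u-K[0,2])/K[0,0],-(v-K[1,2])/K[1,1],-1]);s=((c+nv*off-C)@nv)/(d@nv);W.append(C+s*d)
        W=np.array(W);print(off,W.round(4).tolist(),"edges",np.linalg.norm(W-np.roll(W,-1,0),axis=1).round(4),"mid",W.mean(0).round(4))
    hole=P[ok][r<-0.006];print("hole pts",len(hole),hole.mean(0).round(4), np.percentile(r,[0,1]).round(4))
    ys,xs=np.where(ok);print("px",xs[r<-0.006].mean(),ys[r<-0.006].mean())
E
```

```text
wrist 3867 3782 [ 0.6408 -0.0099  0.1055] [-0.45  -0.063  0.891] tilt 27.03 yaw 8.03 0.0006
[[338, 249], [294, 245], [283, 155], [329, 152]]
0 [[0.6652, -0.0517, 0.1149], [0.6281, -0.0567, 0.0958], [0.6162, 0.029, 0.0959], [0.6525, 0.0345, 0.1146]] edges [0.0421 0.0865 0.0412 0.0872] mid [ 0.6405 -0.0112  0.1053]
0.004 [[0.6642, -0.0498, 0.119], [0.6276, -0.0547, 0.1002], [0.6159, 0.0297, 0.1003], [0.6516, 0.0352, 0.1187]] edges [0.0414 0.0852 0.0406 0.0859] mid [ 0.6398 -0.0099  0.1095]
hole pts 69 [0.6408 0.0101 0.0938] [-0.0291 -0.0118]
px 309.9710144927536 175.56521739130434
side 233 220 [ 0.6433 -0.0113  0.1055] [-0.435 -0.059  0.899] tilt 26.02 yaw 7.75 0.0012
[[297, 179], [286, 189], [269, 174], [280, 164]]
0 [[0.6659, -0.0482, 0.114], [0.6304, -0.0548, 0.0964], [0.6188, 0.0284, 0.0963], [0.6564, 0.0359, 0.115]] edges [0.0403 0.0841 0.0427 0.0847] mid [ 0.6429 -0.0097  0.1054]
0.004 [[0.6637, -0.0521, 0.1172], [0.6283, -0.0587, 0.0996], [0.6168, 0.0241, 0.0995], [0.6542, 0.0315, 0.1181]] edges [0.04   0.0836 0.0424 0.0842] mid [ 0.6408 -0.0138  0.1086]
hole pts 3 [0.6441 0.0186 0.0985] [-0.0097 -0.006 ]
px 278.6666666666667 173.0
scene 160 154 [ 0.64   -0.0129  0.1009] [-0.474 -0.07   0.878] tilt 28.6 yaw 8.37 0.0009
[[255, 218], [248, 223], [221, 207], [227, 201]]
0 [[0.6204, 0.0284, 0.0936], [0.6488, 0.0319, 0.1092], [0.6593, -0.0493, 0.1084], [0.6294, -0.06, 0.0914]] edges [0.0327 0.0818 0.036  0.0888] mid [ 0.6395 -0.0123  0.1006]
0.004 [[0.6232, 0.031, 0.0998], [0.6514, 0.0345, 0.1153], [0.6618, -0.046, 0.1145], [0.6321, -0.0566, 0.0977]] edges [0.0324 0.0812 0.0357 0.0881] mid [ 0.6421 -0.0093  0.1068]
hole pts 2 [0.6405 0.0119 0.0955] [-0.0071 -0.0051]
px 244.5 219.0
```

```bash
python3 - <<'E'
from h import *
np.set_printoptions(linewidth=200,suppress=True)
D={n:pickle.load(open(f"pics/{n}0.pkl","rb")) for n in("scene","side","wrist")}
for n in("side","scene"):
    f=D[n]["frame"].astype(int);P=cloud(D[n]);b,g,r=f[...,0],f[...,1],f[...,2]
    near=np.hypot(P[...,0]-.44,P[...,1]+.26)<.08
    blue=near&(b>r+40)&(abs(P[...,2]-.05)<.004)
    Q=P[blue][:,:2];rc=cv2.minAreaRect((Q*1000).astype(np.float32));print(n,"top",len(Q),rc,P[blue][:,2].mean())
    og=near&(r>b+40)&(r>g+20)&(P[...,2]>.055)
    H=P[og];print("pin pts",len(H),H.mean(0).round(4),H[:,2].max(),H[:,:2].min(0),H[:,:2].max(0))
    # cups
    for c0 in((.44,.245),(.545,.245)):
        m=(np.hypot(P[...,0]-c0[0],P[...,1]-c0[1])<.05)&(P[...,2]>.074)&(P[...,2]<.086)
        q=(P[m][:,:2]*1000).astype(np.float32)
        if len(q)>5: print("cup",c0,len(q),cv2.minEnclosingCircle(q),P[m][:,2].mean())
E
```

```text
side top 600 ((439.7260437011719, -252.41831970214844), (63.87903594970703, 65.69720458984375), 4.4251203536987305) 0.050857777200002036
pin pts 174 [ 0.438  -0.2568  0.0955] 0.1280107423582839 [ 0.43197257 -0.2614254 ] [ 0.44682403 -0.24443706]
cup (0.44, 0.245) 120 ((433.8240051269531, 242.81298828125), 37.40800094604492) 0.07868497508669167
cup (0.545, 0.245) 114 ((547.575439453125, 238.26332092285156), 38.71677017211914) 0.07888872602520054
scene top 152 ((443.48687744140625, -259.8664855957031), (65.5870132446289, 46.63459777832031), 1.361114501953125) 0.048897685951382705
pin pts 87 [ 0.4441 -0.2464  0.0926] 0.1261433509726832 [ 0.43511992 -0.25592287] [ 0.44980414 -0.24097322]
cup (0.44, 0.245) 146 ((435.35595703125, 244.32498168945312), 36.258670806884766) 0.0782382453546063
cup (0.545, 0.245) 165 ((546.1012573242188, 239.15066528320312), 36.277130126953125) 0.07816433114207284
```

```bash
cat >> h.py <<'E'
from scipy.spatial.transform import Rotation as Ro
def quat(z,x):
    z=np.array(z,float);z/=np.linalg.norm(z);x=np.array(x,float);x-=z*(x@z);x/=np.linalg.norm(x)
    q=Ro.from_matrix(np.stack([x,np.cross(z,x),z],1)).as_quat();return np.array([q[3],q[0],q[1],q[2]])
yawc=np.radians(8.0)
N=np.array([-np.cos(yawc)*np.sin(np.radians(27)),-np.sin(yawc)*np.sin(np.radians(27)),np.cos(np.radians(27))])
PY=np.array([-np.sin(yawc),np.cos(yawc),0]);PX=np.cross(PY,N)
PM=np.array([.6412,-.0108,.1055])
E
python3 - <<'E'
from h import *
from bench import *
np.set_printoptions(linewidth=200,suppress=True,precision=3)
print(N,PX,PY)
G=.093 # tip to TCP along tool z (grasp 104 minus 11)
a=np.radians(4)
for nm,x in dict(py=[-np.sin(a),np.cos(a),0],mx=[-np.cos(a),-np.sin(a),0],px=[np.cos(a),np.sin(a),0],my=[np.sin(a),-np.cos(a),0]).items():
    for lab,p in(("pick",[.4405,-.2515,.098]),("cup",[.4345,.2435,.1])):
        j=inverse_kinematics(p,quat([0,0,-1],x));print(lab,nm,None if j is None else np.array(j))
for nm,x in dict(px=PX,mx=-PX,py=PY,my=-PY).items():
    for d in (.0,.06):
        j=inverse_kinematics(PM+N*(G+d),quat(-N,x));print("ins",nm,d,None if j is None else np.array(j))
E
```

```text
[-0.45  -0.063  0.891] [0.882 0.124 0.454] [-0.139  0.99   0.   ]
pick py [-0.586 -0.146  1.698 -0.     1.589 -0.656]
cup py [ 0.442 -0.172  1.718 -0.     1.596  0.373]
pick mx [-0.586 -0.146  1.698 -0.     1.589 -2.226]
cup mx [ 0.442 -0.172  1.718 -0.     1.596 -1.198]
pick px [-0.586 -0.146  1.698 -0.     1.589  0.915]
cup px [ 0.442 -0.172  1.718 -0.     1.596  1.943]
pick my [-0.586 -0.146  1.698 -0.     1.589  2.486]
cup my None
ins px 0.0 [-0.162 -0.329  1.758  0.142  1.262  1.257]
ins px 0.06 [-0.181 -0.401  1.719  0.146  1.375  1.255]
ins mx 0.0 [-0.162 -0.329  1.758  0.142  1.262 -1.884]
ins mx 0.06 [-0.181 -0.401  1.719  0.146  1.375 -1.887]
ins py 0.0 [-0.162 -0.329  1.758  0.142  1.262 -0.313]
ins py 0.06 [-0.181 -0.401  1.719  0.146  1.375 -0.316]
ins my 0.0 None
ins my 0.06 None
```

```bash
python3 - <<'E'
from h import *
from bench import *
D=pickle.load(open("pics/side0.pkl","rb"));P=cloud(D)
for u,v in[(343,275),(347,285),(340,310),(370,265),(352,250)]: print((u,v),P[v,u].round(3))
a=np.radians(4)
t=state()["time"]
move_to([.4405,-.2515,.225],quat([0,0,-1],[np.cos(a),np.sin(a),0]))
s=state();print(s["time"]-t,s["ee_pos"])
d=get_image("wrist");cv2.imwrite("pics/wrist1.png",d["frame"]);pickle.dump(d,open("pics/wrist1.pkl","wb"))
E
```

```text
(343, 275) [ 0.561 -0.413  0.171]
(347, 285) [ 0.555 -0.435  0.172]
(340, 310) [ 0.547 -0.437  0.109]
(370, 265) [ 0.704 -0.331  0.047]
(352, 250) [ 0.675 -0.296  0.075]
1.1417000000000002 [ 0.44091142 -0.25106588  0.22502885]
```

View pics/wrist1.png

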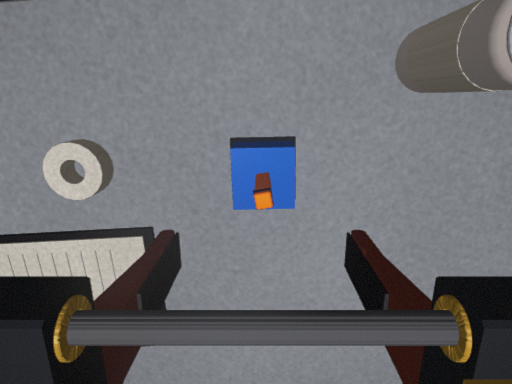

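```bash
python3 - <<'E'
from h import *
D=pickle.load(open("pics/wrist1.pkl","rb"));P=cloud(D)
f=D["frame"].astype(int);b,g,r=f[...,0],f[...,1],f[...,2]
near=np.hypot(P[...,0]-.44,P[...,1]+.25)<.08
m=near&(b>r+40)&(abs(P[...,2]-.05)<.005);Q=(P[m][:,:2]*1000).astype(np.float32)
print(len(Q),cv2.minAreaRect(Q),P[m][:,2].mean())
m=near&(r>b+40)&(P[...,2]>.055);H=P[m]
print(len(H));T=H[H[:,2]>.121];print("top",len(T),T.mean(0),cv2.minAreaRect((T[:,:2]*1000).astype(np.float32)))
# pixel-based, top face bright orange
m2=(r>200)&(b<80)&near
ys,xs=np.where(m2);print(cv2.minAreaRect(np.stack([xs,ys],1).astype(np.float32)),P[m2].mean(0))
for p in((.44,-.2515,.125),(.4405,-.2515,.05)): print(proj(D,p))
# top corners of block
c=f[125:215,220:310].astype(np.uint8);cv2.imwrite("pics/c1.png",cv2.resize(c,None,fx=6,fy=6,interpolation=cv2.INTER_CUBIC))
E
```

```text
3330 ((437.8569030761719, -251.6967010498047), (64.52605438232422, 63.600921630859375), 5.384494781494141) 0.05153274800005494
3043
top 2838 [ 0.46266431 -0.25366746  0.29680102] ((451.27099609375, -254.23724365234375), (41.97963333129883, 100.30776977539062), 4.196971416473389)
((364.5986022949219, 265.97882080078125), (261.7442626953125, 19.408565521240234), 32.871612548828125) [ 0.43912563 -0.25279575  0.13221061]
[[262.80798956 197.72920202]]
[[262.77631324 175.9886556 ]]
```

View pics/c1.png

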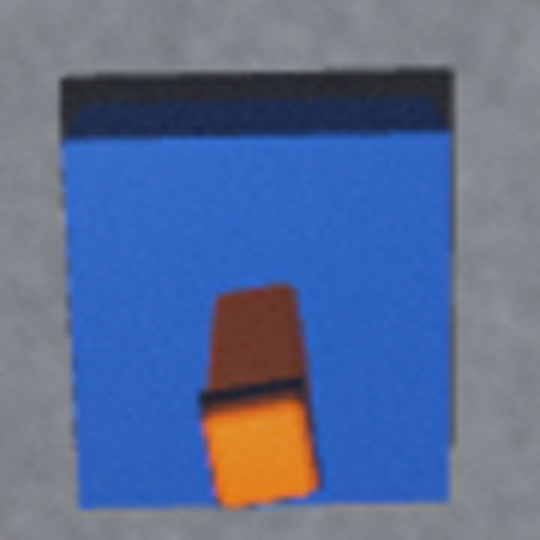

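```bash
cat >> h.py <<'E'
def ray(d,u,v,z):
    V=d["view"];R=V[:3,:3];C=-R.T@V[:3,3];K=d["camera_matrix"]
    w=R.T@np.array([(u-K[0,2])/K[0,0],-(v-K[1,2])/K[1,1],-1]);return C+w*((z-C[2])/w[2])
E
python3 - <<'E'
from h import *
D=pickle.load(open("pics/wrist1.pkl","rb"));P=cloud(D)
f=D["frame"].astype(int);b,g,r=f[...,0],f[...,1],f[...,2]
m=np.zeros(b.shape,np.uint8);m[185:212,250:278]=((r>200)&(g>90)&(b<120))[185:212,250:278]
ys,xs=np.where(m);W=np.array([ray(D,u,v,.125) for u,v in zip(xs,ys)])
print(len(xs),W.mean(0),cv2.minAreaRect((W[:,:2]*1000).astype(np.float32)))
m=np.zeros(b.shape,np.uint8);m[187:212,250:278]=((r>b+40))[187:212,250:278]
# corners by eye
cs=[(220+x/6,125+y/6) for x,y in((200,398),(305,380),(320,492),(220,508))]
W=np.array([ray(D,u,v,.125) for u,v in cs]);print(W.mean(0),np.degrees(np.arctan2(*(W[0]-W[3])[[1,0]])),np.degrees(np.arctan2(*(W[1]-W[2])[[1,0]])),np.degrees(np.arctan2(*(W[0]-W[1])[[1,0]])),np.degrees(np.arctan2(*(W[3]-W[2])[[1,0]])))
print(np.linalg.norm(W-np.roll(W,1,0),axis=1))
cs=[(220+x/6,125+y/6) for x,y in((63,138),(452,130),(450,500),(78,508))]
W=np.array([ray(D,u,v,.05) for u,v in cs]);print("block",W.mean(0),np.linalg.norm(W-np.roll(W,1,0),axis=1),[np.degrees(np.arctan2(*(W[i]-W[j])[[1,0]])) for i,j in((0,3),(1,2),(0,1),(3,2))])
E
```

```text
230 [ 0.43776316 -0.25156671  0.125     ] ((437.6962585449219, -251.58920288085938), (12.585180282592773, 12.332649230957031), 14.55260944366455)
[ 0.43884759 -0.25217294  0.125     ] 13.591988017803267 11.854284082406512 104.16913115186536 103.66708785556538
[0.01560905 0.01412554 0.01574068 0.01364752]
block [ 0.4374265  -0.25241134  0.05      ] [0.06453037 0.06425706 0.06438609 0.06482001] [np.float64(4.866237433914077), np.float64(5.366171506907682), np.float64(95.26414154140268), np.float64(95.39038873056751)]
```

```bash
python3 - <<'E'
from h import *
from bench import *
a=np.radians(14);q=quat([0,0,-1],[np.cos(a),np.sin(a),0])
t=state()["time"]
move_to([.4384,-.2522,.160],q);move_l([.4384,-.2522,.098],0.12)
s=state();print(s["time"]-t,s["ee_pos"],s["ft_force"])
close()
s=state();print(s["time"]-t,s["ee_pos"],s["ft_force"],s["finger_gap"])
d=get_image("wrist");cv2.imwrite("pics/wrist2.png",d["frame"]);pickle.dump(d,open("pics/wrist2.pkl","wb"))
E
```

```text
1.0333 [ 0.4389343  -0.25252333  0.0992692 ] [0.1342869  0.70063377 0.44670396]
2.1583 [ 0.43839285 -0.25217037  0.09795088] [ 0.12548302  0.19307209 -0.71681005] 0.013804630184452684
```

View pics/wrist2.png

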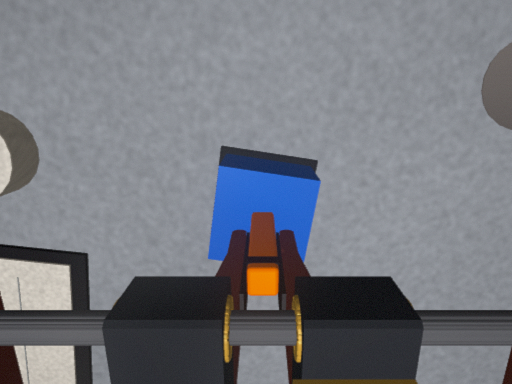

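```bash
python3 - <<'E'
from h import *
from bench import *
D=pickle.load(open("pics/wrist0.pkl","rb"));P=cloud(D)
r=(P-PM)@N; m=np.zeros(r.shape,bool);m[160:195,295:325]=(r<-.0035)[160:195,295:325]
ys,xs=np.where(m&np.isfinite(r));u,v=np.median(xs),np.median(ys);print(len(xs),xs.mean(),ys.mean(),xs.min(),xs.max(),ys.min(),ys.max())
V=D["view"];R=V[:3,:3];C=-R.T@V[:3,3];K=D["camera_matrix"]
w=R.T@np.array([(xs.mean()-K[0,2])/K[0,0],-(ys.mean()-K[1,2])/K[1,1],-1]);H=C+w*((PM-C)@N)/(w@N)
print("hole",H,"plate xy",(H-PM)@PX,(H-PM)@PY)
t=state()["time"]
p=np.array(state()["ee_pos"]);move_l([.4384,-.2522,.24],0.25)
s=state();print(s["time"]-t,s["ft_force"],s["finger_gap"])
move_to(PM+PY*.02+N*(.093+.06),quat(-N,PX))
s=state();print(s["time"]-t,s["ee_pos"],s["ft_force"],s["finger_gap"])
for n in("wrist","side"):
    d=get_image(n);cv2.imwrite(f"pics/{n}3.png",d["frame"]);pickle.dump(d,open(f"pics/{n}3.pkl","wb"))
E
```

```text
78 309.56410256410254 175.42307692307693 305 314 171 180
hole [0.63866472 0.01300752 0.10590903] plate xy 0.0009009587242872271 0.023928668640119412
0.7167000000000003 [ 0.29464492 -0.11565419 -0.5174454 ] 0.013631195092072916
1.7999999999999998 [ 0.56939685 -0.00142921  0.24098331] [ 0.06467656 -0.00973504 -0.07527861] 0.013799383666790795
```

View pics/wrist3.png

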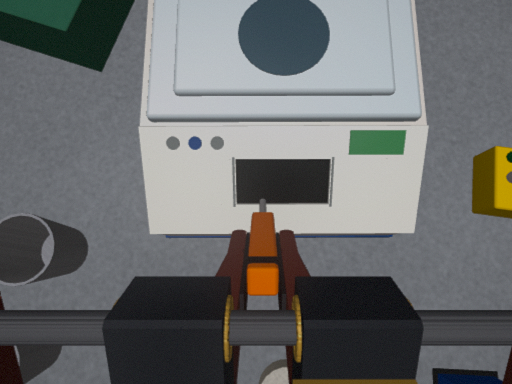

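View pics/side3.png

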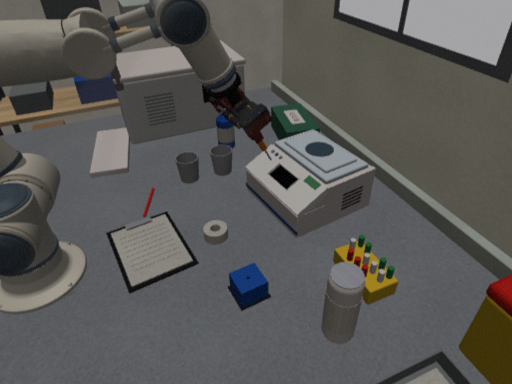

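```bash
python3 - <<'E'
from h import *
D=pickle.load(open("pics/wrist3.pkl","rb"));P=cloud(D)
tcp=np.array([.56939685,-.00142921,.24098331])
print("tcp cmd",PM+PY*.02+N*.153)
print("tip proj",proj(D,tcp-N*.093),proj(D,tcp-N*.048))
g=D["frame"].max(2)
m=np.zeros(g.shape,np.uint8);m[160:206,236:332]=(g<60)[160:206,236:332];m[:,250:275][195:]=0
ok=(cv2.erode(m,np.ones((3,3)))>0)&np.isfinite(P[...,0]);Q=P[ok];idx=np.ones(len(Q),bool)
for _ in range(10):
    c=Q[idx].mean(0);nv=np.linalg.svd(Q[idx]-c,full_matrices=False)[2][2];nv*=np.sign(nv[2]);r=(Q-c)@nv;idx=abs(r)<.0025
print(c,nv,np.degrees(np.arccos(nv[2])),np.degrees(np.arctan2(-nv[1],-nv[0])),"offset of PM plane",(c-PM)@N)
R=(P-c)@nv
hm=np.zeros(g.shape,bool);hm[162:204,238:330]=(R<-.0035)[162:204,238:330];hm[195:,255:270]=0
ys,xs=np.where(hm);print(len(xs),xs.mean(),ys.mean(),xs.min(),xs.max(),ys.min(),ys.max(),R[hm].min())
V=D["view"];Rr=V[:3,:3];C=-Rr.T@V[:3,3];K=D["camera_matrix"]
def rp(u,v,off):
    w=Rr.T@np.array([(u-K[0,2])/K[0,0],-(v-K[1,2])/K[1,1],-1]);return C+w*((c+off*nv-C)@nv)/(w@nv)
H=rp(xs.mean(),ys.mean(),0);print("hole",H,(H-PM)@PX,(H-PM)@PY)
im=D["frame"][145:225,215:350];cv2.imwrite("pics/c3.png",np.vstack([cv2.resize(np.clip(im.astype(float)*3,0,255).astype(np.uint8),None,fx=5,fy=5,interpolation=cv2.INTER_CUBIC)[:300],cv2.resize(cv2.cvtColor(np.clip((R[145:205,215:350]*1000+16)*10,0,255).astype(np.uint8),8),None,fx=5,fy=5,interpolation=0)]))
E
```

```text
tcp cmd [ 0.56963198 -0.00066168  0.241824  ]
tip proj [[262.235984   199.79804531]] [[262.27610405 220.23450078]]
[ 0.64190078 -0.01228501  0.10605054] [-0.45098729 -0.06421761  0.89021714] 27.099454146409727 8.104061730187054 offset of PM plane 0.00026930937261898945
75 258.17333333333335 180.32 254 263 176 185 -0.016290782255614332
hole [0.63818509 0.01210077 0.10592727] 0.0003736106185528413 0.023097490359593083<stdin>:19: RuntimeWarning: invalid value encountered in cast
```

View pics/c3.png

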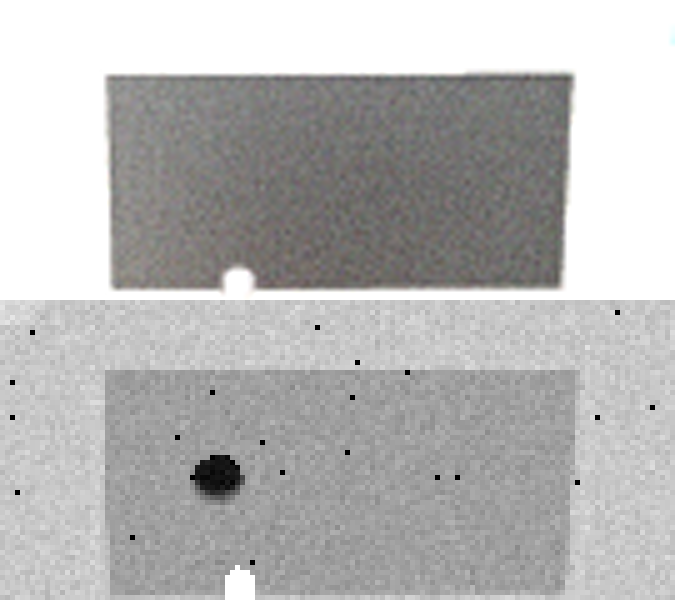

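```bash
cat > srch.py <<'E'
from h import *
from bench import *
G=.093;q=quat(-N,PX)
def T(): return state()["time"]
t0=T();print("t0",t0)
def at(x,y,d,sp=.03): move_l(PM+PX*x+PY*y+N*(G+d),sp,q)
def fo(n=3):
    F=[]
    for _ in range(n): hold(.02);s=state();F.append(s["ft_force"])
    F=np.mean(F,0);e=np.array(s["ee_pos"])-PM-N*G
    return np.array([F@PX,F@PY,F@N]),np.array([e@PX,e@PY,e@N])*1000
E
python3 - <<'E'
from srch import *
np.set_printoptions(precision=2,suppress=True)
y=.013
move_to(PM+PX*.0003+PY*y+N*(G+.02),q);at(.0003,y,.006,.05);hold(.1)
b,e=fo(5);print("base",b,e,T()-t0)
d=.006;hit=False
while d>-.004:
    d-=.0005;at(.0003,y,d);f,e=fo();
    if f[2]-b[2]>1.2: hit=True;break
print("contact",hit,d,f-b,e,T()-t0)
np.save("base.npy",np.r_[b,d])
E
```

```text
t0 5.45
base [-0.27  0.12 -0.12] [ 0.6  13.07  6.43] 0.8999999999999995
contact True -0.002500000000000002 [ 0.   -0.09  2.08] [ 0.43 12.96 -2.29] 5.999999999999999
```

```bash
python3 - <<'E'
from srch import *
np.set_printoptions(precision=2,suppress=True)
bb=np.load("base.npy");b=bb[:3];d=bb[3];y=.013;x=.0003
drop=False
for k in range(9):
    y+=.0015;at(x,y,d,.03);f,e=fo(2);f=f-b
    print("y",round(y*1000,1),"d",round(d*1000,1),f,e)
    n=0
    while f[2]<.8 and n<4:
        d-=.0007;n+=1;at(x,y,d,.03);f,e=fo(2);f=f-b;print("   down",f,e)
    if n>=3 and f[2]<.8 : drop=True;break
    if f[2]>4: d+=.0005
print(drop,x,y,d,T(),T()-t0);np.save("pos.npy",[x,y,d])
E
```

```text
t0 11.45
y 14.5 d -2.5 [-0.83 -0.96  1.65] [ 0.5  14.47 -2.32]
y 16.0 d -2.5 [ 0.41 -0.68  1.89] [ 0.47 16.09 -2.35]
y 17.5 d -2.5 [-0.4   1.86  2.55] [ 0.29 18.2  -2.54]
y 19.0 d -2.5 [ 0.32  1.28 -0.28] [-0.02 19.28 -2.88]
   down [-0.05  1.84  0.94] [ 0.16 19.21 -3.27]
y 20.5 d -3.2 [ 0.36 -0.28 -0.12] [ 0.2  20.37 -3.37]
   down [-0.07  0.82  0.53] [ 0.24 20.51 -4.  ]
   down [-0.48  1.22 -0.34] [ 0.27 20.6  -4.66]
   down [-0.72  1.33 -0.06] [ 0.23 20.63 -5.39]
   down [-0.02  1.84 -0.19] [ 0.26 20.62 -6.06]
True 0.0003 0.020500000000000004 -0.006000000000000002 14.2833 2.8333000000000013
```

```bash
python3 - <<'E'
from srch import *
np.set_printoptions(precision=2,suppress=True)
b=np.load("base.npy")[:3];x,y,d=np.load("pos.npy")
y=.0228;at(x,y,d,.03);f,e=fo(3);print("centred",f-b,e)
ok=True
for d in(-.009,-.012,-.0145):
    at(x,y,d,.03);f,e=fo(2);f=f-b;print(round(d*1e3,1),f,e)
    if f[2]>3 or abs(f[:2]).max()>4: ok=False;break
print(ok,T(),state()["finger_gap"]);np.save("pos.npy",[x,y,d])
E
```

```text
t0 14.2833
centred [-0.13  0.45 -0.27] [ 0.37 22.63 -5.98]
-9.0 [-0.13 -0.19 -0.46] [ 0.09 22.71 -9.29]
-12.0 [ 0.9  -0.39 -0.17] [  0.13  22.81 -12.21]
-14.5 [-0.27 -0.02 -0.61] [  0.19  22.84 -14.66]
True 15.4333 0.014151963818951771
```

```bash
python3 - <<'E'
from srch import *
np.set_printoptions(precision=2,suppress=True)
b=np.load("base.npy")[:3];x,y,d=np.load("pos.npy")
n=0
while d>-.0225 and n<20:
    n+=1;d-=.0010 if d>-.019 else .0005
    at(x,y,d,.03);f,e=fo(2);f=f-b;print(round(d*1e3,1),f,e)
    if f[2]>7.6 or np.linalg.norm(f[:2])>6: break
    if d<=-.0205: break
hold(.3)
D=get_image("side");cv2.imwrite("pics/side4.png",D["frame"])
print(T(),state()["finger_gap"]);np.save("pos.npy",[x,y,d])
E
```

```text
t0 15.4333
-15.5 [ 0.18  0.34 -1.01] [  0.26  22.8  -15.55]
-16.5 [-0.24 -0.25  1.63] [  0.52  22.76 -16.23]
-17.5 [-0.81  0.24  4.11] [  0.56  22.74 -17.15]
-18.5 [-0.77  0.06  4.28] [  0.56  22.79 -18.26]
-19.5 [0.08 0.43 6.14] [  0.56  22.78 -19.29]
-20.0 [-0.06 -0.16  5.86] [  0.56  22.8  -19.78]
-20.5 [-0.37 -0.41  6.3 ] [  0.57  22.76 -20.22]
17.7667 0.013712007882966754
```

View pics/side4.png

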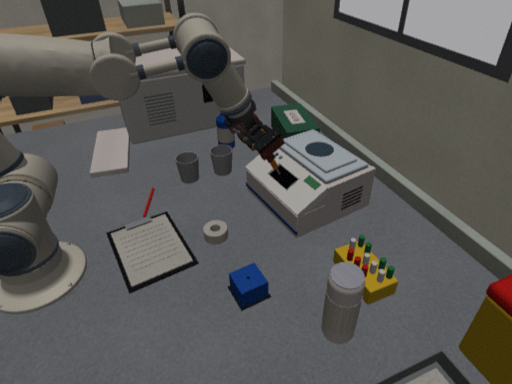

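Lid still shut at ~4 mm of button travel (pin in the plate at (278,177)); pushing on in small steps.

```bash
python3 - <<'E'
from srch import *
np.set_printoptions(precision=2,suppress=True)
b=np.load("base.npy")[:3];x,y,d=np.load("pos.npy")
D0=get_image("side")["frame"].astype(int)
for k in range(6):
    d-=.0004;at(x,y,d,.03);f,e=fo(2);f=f-b;hold(.15)
    D=get_image("side");df=abs(D["frame"].astype(int)-D0)[125:180,290:370].mean()
    print(round(d*1e3,1),f,e,"diff",round(df,2))
    if df>6 or f[2]>10: break
cv2.imwrite("pics/side5.png",D["frame"])
print(T());np.save("pos.npy",[x,y,d])
E
```

```text
t0 17.7667
-20.9 [ 0.61 -0.15  3.92] [  0.42  22.76 -20.99] diff 31.15
18.3
```

View pics/side5.png

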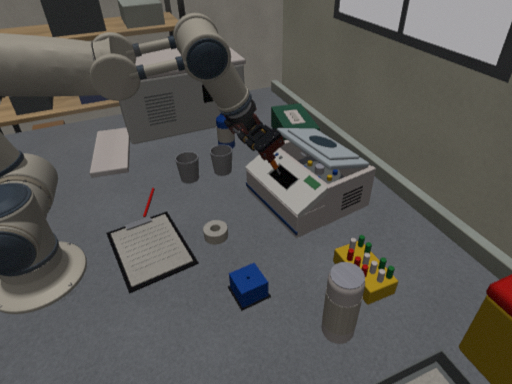

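```bash
python3 - <<'E'
from srch import *
x,y,d=np.load("pos.npy")
at(x,y,.005,.06);at(x,y,.08,.12);
d_=get_image("side");cv2.imwrite("pics/side6.png",d_["frame"]);print(T())
th=np.radians(10);z=[np.sin(th),0,-np.cos(th)]
move_to([.4345+.008-.16*0-np.sin(th)*.093,.2435,.26],quat(z,[1,0,0]));hold(.2)
s=state();print(T(),s["ee_pos"],s["finger_gap"],s["ft_force"])
for n in("wrist","side","scene"):
    d=get_image(n);cv2.imwrite(f"pics/{n}7.png",d["frame"]);pickle.dump(d,open(f"pics/{n}7.pkl","wb"))
a=[cv2.imread(f"pics/{n}.png") for n in("wrist7","side6","side7","scene7")]
cv2.imwrite("pics/m7.png",cv2.resize(np.vstack([np.hstack(a[:2]),np.hstack(a[2:])]),(800,600),interpolation=cv2.INTER_AREA))
E
```

```text
t0 18.3
19.7083
20.9833 [0.42689903 0.24250422 0.25983576] 0.014027411708083722 [-0.90039826  0.12190611 -0.44953828]
```

View pics/m7.png

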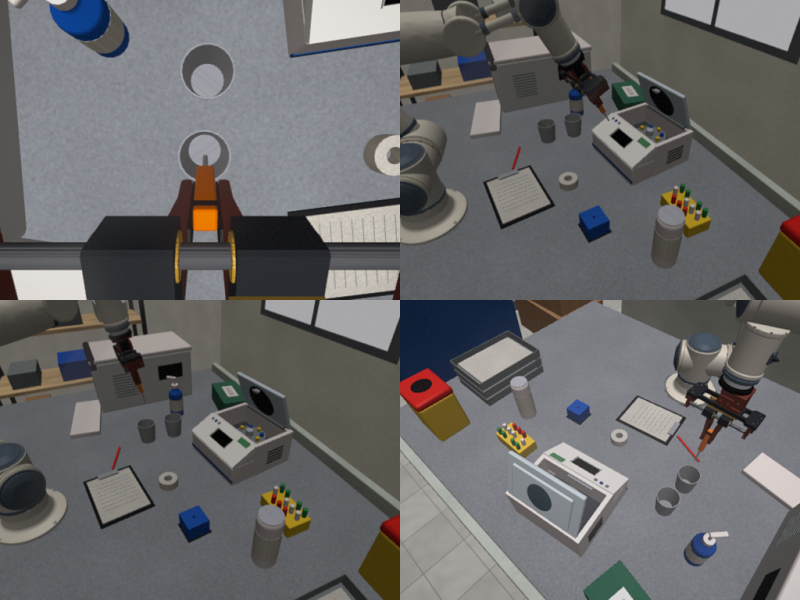

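Lid is open against its stop. Cups in the wrist frame: near (261,200) and far (265,92) in full-resolution pixels. The near one is closest to the base (0.50 m against 0.60 m), so it is the one meant. I'll confirm with an enlarged crop and a rim fit.

```bash
python3 - <<'E'
from h import *
for n in("wrist","side","scene"):
    D=pickle.load(open(f"pics/{n}7.pkl","rb"));P=cloud(D)
    for c0 in((.4345,.2435),(.547,.239)):
        m=(np.hypot(P[...,0]-c0[0],P[...,1]-c0[1])<.046)&(P[...,2]>.0745)&(P[...,2]<.085)
        q=P[m][:,:2];
        A=np.c_[2*q,np.ones(len(q))];s=np.linalg.lstsq(A,(q**2).sum(1),rcond=None)[0]
        print(n,c0,len(q),"fit",s[:2].round(4),np.sqrt(s[2]+s[0]**2+s[1]**2).round(4),"enc",np.round(cv2.minEnclosingCircle((q*1000).astype(np.float32))[0],1),"r",round(np.hypot(*s[:2]),3))
    if n=="wrist": cv2.imwrite("pics/c7.png",cv2.resize(D["frame"][40:290,190:340],None,fx=2.4,fy=2.4,interpolation=2))
E
```

```text
wrist (0.4345, 0.2435) 662 fit [0.4322 0.2433] 0.0337 enc [432.  243.2] r 0.496
wrist (0.547, 0.239) 883 fit [0.542  0.2388] 0.0337 enc [542.5 238.9] r 0.592
side (0.4345, 0.2435) 117 fit [0.4345 0.242 ] 0.0341 enc [433.7 242.6] r 0.497
side (0.547, 0.239) 114 fit [0.5444 0.2372] 0.0341 enc [546.5 236.3] r 0.594
scene (0.4345, 0.2435) 147 fit [0.4362 0.2446] 0.0341 enc [436.  245.1] r 0.5
scene (0.547, 0.239) 160 fit [0.5465 0.2402] 0.034 enc [546.2 240. ] r 0.597
```

View pics/c7.png

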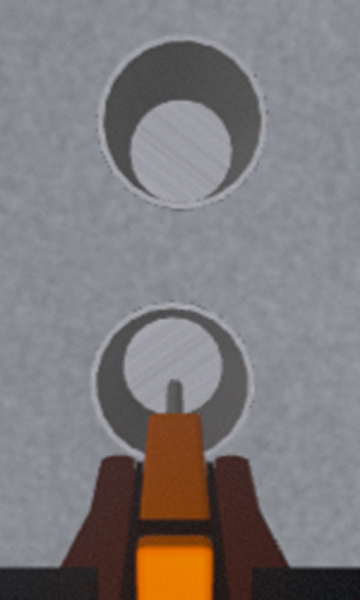

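```bash
python3 - <<'E'
from h import *
from bench import *
th=np.radians(10);z=np.array([np.sin(th),0,-np.cos(th)]);q=quat(z,[1,0,0])
tip=lambda h: np.array([.434+.008,.2432,h])-z*.093
move_l(tip(.16),.15,q);move_l(tip(.03),.12,q);hold(.15);b=np.array(state()["ft_force"]);print(b,state()["time"])
move_l(tip(.012),.06,q)
h=.012
for k in range(12):
    h-=.001;move_l(tip(h),.03,q);F=[]
    for _ in range(2): hold(.02);F.append(state()["ft_force"])
    f=np.mean(F,0)-b;print(round(h,4),f.round(2),np.round(state()["ee_pos"],4))
    if f[2]>1.3 or abs(f[:2]).max()>4: break
d=get_image("side");cv2.imwrite("pics/side8.png",d["frame"][90:240,110:310].repeat(3,0).repeat(3,1));print(state()["time"])
E
```

```text
[ 0.13386269  0.36183219 -0.60457125] 22.7667
0.011 [-0.39 -0.01  0.44] [0.426  0.2433 0.1028]
0.01 [-0.35 -0.11 -0.14] [0.4259 0.2432 0.1016]
0.009 [-0.54 -1.1  -0.48] [0.4258 0.2432 0.1005]
0.008 [ 0.27 -0.14 -0.44] [0.4258 0.2432 0.0995]
0.007 [0.21 0.01 0.06] [0.4258 0.2432 0.0985]
0.006 [ 0.08 -0.65  0.38] [0.4258 0.2432 0.0975]
0.005 [-0.22 -0.51 -0.26] [0.4258 0.2432 0.0965]
0.004 [ 0.37 -0.12  0.53] [0.4258 0.2432 0.0955]
0.003 [-0.83 -1.02  2.49] [0.426  0.2433 0.095 ]
25.8167
```

View pics/side8.png

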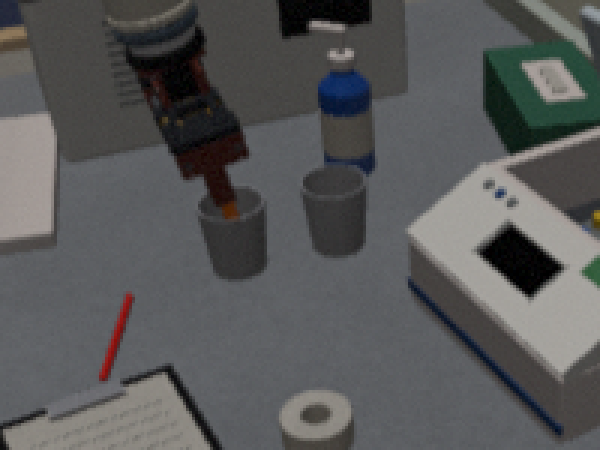

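```bash
python3 - <<'E'
from h import *
from bench import *
p=np.array(state()["ee_pos"]);
gripper_open();hold(.3)
s=state();print(s["ft_force"],s["finger_gap"],s["time"])
d=get_image("wrist");cv2.imwrite("pics/wrist9.png",d["frame"])
d=get_image("side");cv2.imwrite("pics/side9.png",d["frame"])
cv2.imwrite("pics/m9.png",np.hstack([cv2.imread("pics/wrist9.png")[:,56:456],d["frame"][90:240,110:310].repeat(2,0).repeat(2,1)[:384,:400]  if 0 else cv2.resize(d["frame"][90:240,110:266],(400,384))]))
E
```

```text
[-0.09281143 -0.51448543 -0.2069372 ] 0.08790601685082877 27.325
```

View pics/m9.png

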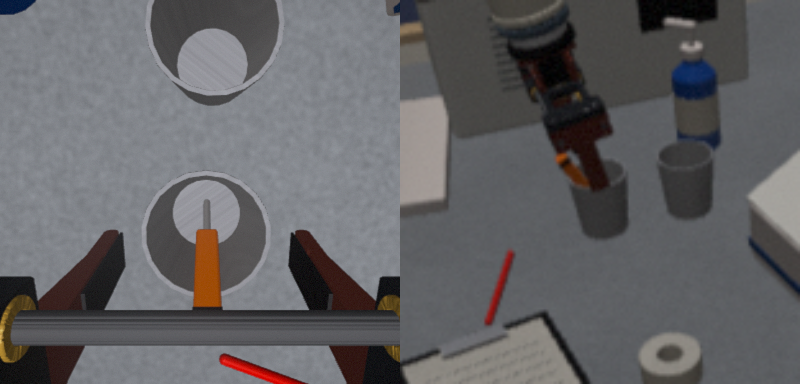

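```bash
python3 - <<'E'
from h import *
from bench import *
p=np.array(state()["ee_pos"])
move_l(p+[.01,0,.16],.15);hold(.2)
s=state();print(s["ee_pos"],s["ft_force"],s["time"])
L=[]
for n in("wrist","side","scene"):
    d=get_image(n);L.append(d["frame"]);pickle.dump(d,open(f"pics/{n}10.pkl","wb"));P=cloud(d)
    m=(np.hypot(P[...,0]-.4345,P[...,1]-.2435)<.046)&(P[...,2]>.0745)&(P[...,2]<.085)
    q=P[m][:,:2];A=np.c_[2*q,np.ones(len(q))];x=np.linalg.lstsq(A,(q**2).sum(1),rcond=None)[0];print(n,x[:2].round(4))
L.append(cv2.resize(L[1][120:220,150:283],(512,384)))
cv2.imwrite("pics/m10.png",cv2.resize(np.vstack([np.hstack(L[:2]),np.hstack(L[2:])]),(800,600),interpolation=cv2.INTER_AREA))
E
```

```text
[0.43561735 0.24308896 0.25370335] [ 0.24352378  0.24783272 -0.61381255] 28.8417
wrist [0.4336 0.2433]
side [0.436  0.2414]
scene [0.4377 0.2445]
```

View pics/m10.png

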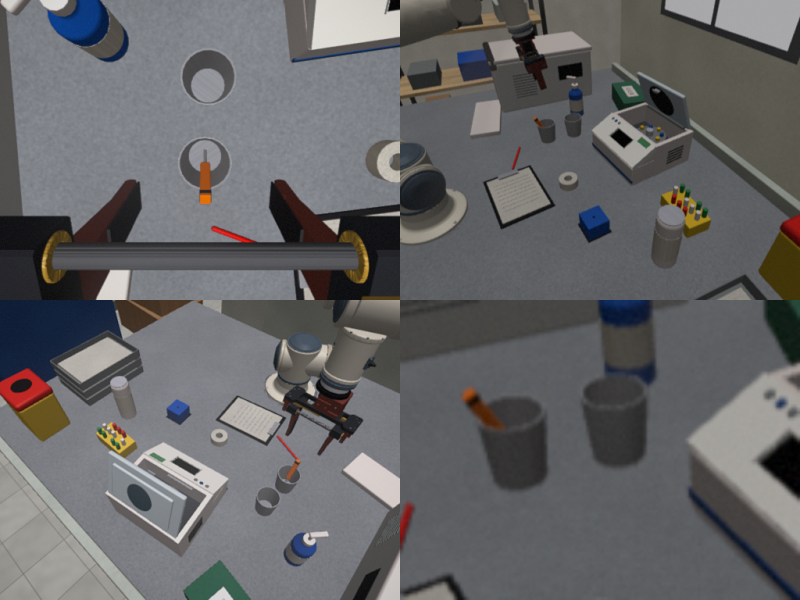

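The pin stands in the near cup (side view of the mosaic, (545,130)), the lid is open and the gripper is clear. Handing in.

```bash
python3 - <<'E'
from h import *
from bench import *
a=pickle.load(open("pics/scene7.pkl","rb"))["frame"].astype(int);b=pickle.load(open("pics/scene10.pkl","rb"))["frame"].astype(int)
print("lid region change between 21 s and 29 s:",abs(a-b)[190:320,130:270].mean().round(2))
print(job_done());print(state()["time"])
E
```

```text
lid region change between 21 s and 29 s: 1.15
the job is handed in; nothing more can be done
None
the job is handed in; nothing more can be done
```

The job is handed in, at about 29 s on the robot's clock. The lid is open and the used pin is standing tip down in the near steel cup.

- **Finding and pressing:** I took the pin from the blue stand and touched it down on the plate's centreline. I then slid it towards +y. It dropped in about 20 mm from the middle, and I re-centred it at +22.8 mm. The depth images had already shown the hole at about +23 to +24 mm, so I started the search near it. I pushed in small steps. After about 4 mm of button travel at about 6 N the lid was still shut; 0.4 mm further it sprang open by itself. Nothing pushed or pried it.
- **Cup:** Of the two look-alikes I used the one nearer the base, 0.50 m against 0.59 m. I lowered the pin until it touched the floor of the cup, let go, and backed the gripper straight up.
- **Last checks:** The pictures show the pin leaning on the cup's rim, the cup upright and the gripper clear. The lid had not moved between 21 s and 29 s. By eye nothing else on the desk had moved; I did not measure the other objects.
- **Disagreements:** Two measurements did not quite match. The plate surface felt about 2 mm lower than the cameras gave, so I set the push depth by touch. The cup's fitted centre differs by 1 to 2 mm in x between before and after, which is within the calibration error and the pin now sits in those readings too.

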